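# Turn the laundry carousel until the stain dropper faces front

### The job

Turn the round carousel by its bare wooden rim until the brown dropper bottle stands at the front, in line with the red arrow on the carousel's foot. Press gently on the rim, do not touch the things standing on it (they must ride along, upright and in their places), and leave everything else on the worktop where it is.

Things in the scene. Friction and masses are not known exactly. Their poses are not given: they have to be found in the camera images.
- carousel_base: The carousel's fixed grey foot. Origin on the vertical turning axis at worktop height, z up. Its -x axis is the carousel's front, roughly toward the robot: a grey tongue 44 mm wide, 8 mm high runs out that way to 190 mm from the axis; on it, beyond the deck's edge (162 to 186 mm from the axis), lies the flat red arrow pointing at the axis.
- deck (a joint): Angle of the turning deck from its start (rad), growing anticlockwise seen from above; no stops, stays where left. The bearing is stiff: about 0.3 N m, some 2 to 3 N along the rim. A fingertip dragging the rim by friction must bear down with about 10 to 16 N; with less it slips, and even so it may slip for part of a stroke. Over 40 N is too hard; the rim gives under 1 mm at 20 N.
- deck_rim_height (a point): Point on the turning axis, level with the flat upper face of the deck's rim, 35 mm above the worktop. The deck is a pale wooden disc 300 mm across, 16 mm thick. A white mat 208 mm across, its top 38 mm above the worktop, covers the middle; outside it the rim is bare, smooth and flat from 104 to 147 mm from the axis, with no lip, knob or hole.
- stain_dropper: Small brown dropper bottle with a black rubber teat, 33 mm across, 102 mm tall, loose on the carousel's mat about 67 mm from the axis. Origin at the centre of its underside, z up. This is the one that must come to the front.
- polish_tin: Round tin with a tan lid and white body, 65 mm across, 29 mm tall, loose on the mat about 67 mm from the axis. Origin at the centre of its underside, z up.
- dial_timer: Round taupe and white wind-up timer, 65 mm across, 49 mm tall, loose on the mat about 67 mm from the axis. Origin at the centre of its underside, z up.
- soap: Green bar of soap, 44 x 72 x 21 mm, loose on the mat about 67 mm from the axis. Origin at the centre of its underside, z up.
- dispenser: Taupe soap dispenser with a pump, 69 x 78 x 180 mm, loose on the worktop to the right of the carousel; a bystander. Origin at the centre of its underside.
- scrub_brush: Wooden scrubbing brush, 57 x 150 x 43 mm, loose on the worktop at the right; a bystander. Origin at the centre of its underside.

How it is judged:
By the outcome, as a careful person would: the job done as asked, in the order asked, and still so for the second after the job is handed in, with the robot touching nothing.
It also fails if it takes over 70 s, if anything falls off the work surface, if the arm or the gripper's body presses on something with over 40 N, if the wrist force passes 120 N, or if a joint passes its speed limit or range.

### The arm

A 6-joint arm with a two-finger parallel gripper is mounted at the origin on a cart in front of the work surface, level with it; the furniture and walls round the work are solid. World frame = base frame: x ahead of the robot, y to its left, z up, the work surface at z = 0. Lengths are in m, angles in rad, forces in N, time in s.
With the tool pointing down it reaches from about 0.375 to 0.9 m from the base axis. Payload 3.1 kg.
Tool frame: the origin (TCP) lies on the centre line of the jaws, within the pads' length; the fingertips stand robot.finger_overhang ahead of it and the grasp point (between the pads) lies 8 mm behind it (robot.finger_overhang is the distance from the TCP to the fingertips, in m); z points along the fingers, y is the line along which they close (so a half turn about z gives the same grasp; the last joint's range is limited). The gripper opens to 87 mm and grips with 3 to 60 N. Pads are 19 mm wide; open, the fingers measure 117 mm over their backs; the gripper's body (75 mm by 190 mm) begins 51 mm behind the grasp point.
Start: joints at [-1.425, 0.527, 1.433, -0, 1.181, -0.178], TCP at [0.199, -0.592, 0.208] pointing down, gripper open.
Joint ranges: [-3.08, 3.08], [-0.75, 2.2], [0.22, 2.44], [-1.43, 4.57], [0, 2.65], [-2.85, 2.85]. Speed limits (rad/s): [2.79, 2.79, 3.14, 3.14, 3.14, 3.14].

### API

Orientations are given as [roll, pitch, yaw] about the fixed x, y, z axes, in that order (R = Rz(yaw) Ry(pitch) Rx(roll)).
In Python, from plant import robot, cams, order gives the robot as it stands.
- The arm moves only by the tool servo_tool, never from a script. Its argument "rows" is a list of rows, each a list of 3 entries, a list of its own where there are three numbers: the shift along the tool's x, y, z in a scale on which 1.0 is 50 cm, then the turn, a rotation vector about the tool's x, y, z in normalised numbers (1 is 180 degrees), then the opening, from 0 (shut) to 1 (fully open). In form: [[[x, y, z], [rx, ry, rz], hand], ...]. A call has 1 to 5 rows; each row is the pose to reach, as a shift and turn from the pose commanded when the call began, along the tool's axes at that moment; what a row does not reach only later rows make up. A row lasts 1/10 s, in which the tool goes at most 50 mm and 8.59 degrees, less where a joint would pass 70% of its speed; a pose out of reach is approached as far as the arm can. A shift or turn number past 1, either way, is cut back to 1. A call with a gripper value outside its range is refused whole. The fingers move at their own pace and stop on an object; "grip_force" is the grip in N (left out, the last holds). Time passes only in rows, so rows that repeat a pose let the fingers close. It gives the time, the measured TCP pose, the force, the opening and the grip force at its end, in the units of the state.
- robot.read_state(): the state, without advancing time (a new reading comes with each control period).
- cams.grab_frame(name): name is "side" or "top"; returns (picture, depth): 400x640x3 uint8, red, green, blue; 400x640 float32, m along the optical axis (not along the pixel's ray), 0 where there is no reading.
- cams.camera_info(name): a dict with "camera_matrix" (3x3 intrinsics, pixels), "R" (3x3) and "t" (3): a world point X has camera coordinates R X + t. Camera axes: x right, y down, z forward; pixel columns grow to the right and rows downward; lengths in m; the calibration is good to about 2 mm. A picture is of the moment at which its call begins. camera_info takes no time and is no camera call.
- order.hand_in(): hands the job in; it is judged then, once.
The state is a dict: "time_s": time; "joints": joint angles; "joint_vel": joint speeds; "effort": joint torques, N m; "ee_pos": TCP position; "ee_rot": TCP orientation; "ft_force": force on the tool from outside, world axes, zero at the start; "ft_torque": the same for the moment, N m; "gripper_width": opening from 0.0 (shut) to 1.0 (fully open); "finger_force": force on a finger pad.
Only numpy, scipy, OpenCV 4.12 (cv2) and the standard library are available. Lean on these libraries where they do the work, as an engineer would, in place of code of your own. Each camera call takes 0.05 s, during which the arm holds its last target. There are 200 camera calls.

## Working session

There is one attempt and no reset: what is moved stays moved. The work goes in short steps, Python scripts to look and compute and a tool call to move; the robot and the scene stay as the last step left them, time stands still between calls to the robot, and variables do not carry over. Pictures are saved under pics/ and viewed, at most 10 in all, crops included, and the job is handed in when it is done.

Besides the shell and the picture viewer there is one more tool, called as name([rows], argument=value, ...), one row to a line, values as JSON. servo_tool: Moves the arm, as the interface text tells. Its arguments: {"type":"object","properties":{"rows":{"type":"array"},"grip_force":{"type":"number"}},"required":["rows"]}

```bash
mkdir -p pics; ls; python3 - <<'E'
from plant import robot,cams
import cv2
s=robot.read_state();print(s['time_s'],s['ee_pos'],s['ee_rot'],s['ft_force'],s['gripper_width'],robot.finger_overhang)
for n in('top','side'):
    p,d=cams.grab_frame(n);cv2.imwrite(f'pics/{n}0.png',p[:,:,::-1]);i=cams.camera_info(n);print(n,i)
E
```

```text
pics
0.0 [ 0.1987833  -0.59172132  0.20655349] [-3.13942492e+00 -4.08457832e-04  3.23809611e-01] [0.03590772 0.60431516 0.27359639] 0.9965284823631316 0.011
top {'camera_matrix': array([[462.82809903,   0.        , 318.97687288],
       [  0.        , 462.82809903, 200.41109075],
       [  0.        ,   0.        ,   1.        ]]), 'R': array([[ 0.09255207, -0.99570699, -0.00130787],
       [-0.97518182, -0.09037875, -0.20211902],
       [ 0.20113312,  0.01998194, -0.97936009]]), 't': array([-0.19085442,  0.56706133,  1.37718364])}
side {'camera_matrix': array([[509.99166601,   0.        , 311.26338958],
       [  0.        , 509.99166601, 195.98705921],
       [  0.        ,   0.        ,   1.        ]]), 'R': array([[ 0.93378829, -0.35767866,  0.0102671 ],
       [-0.16616831, -0.45886838, -0.87282753],
       [ 0.31690302,  0.81333006, -0.48792077]]), 't': array([-0.61173048,  0.07932018,  1.46464094])}
```

View pics/top0.png

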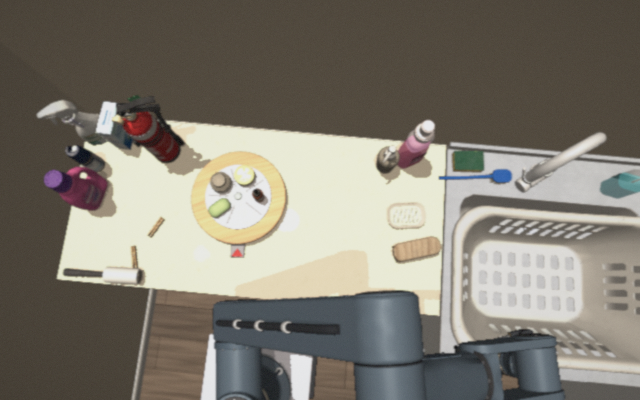

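View pics/side0.png

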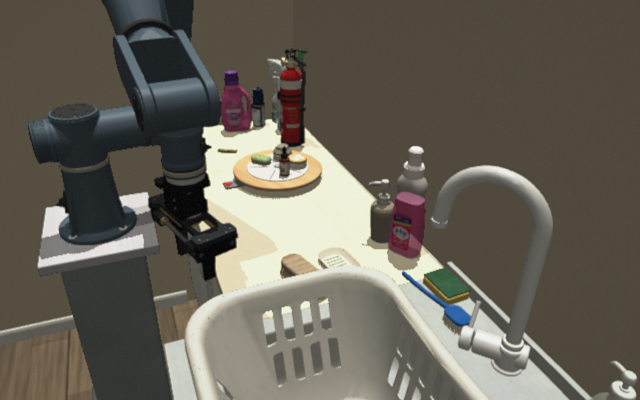

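The top view shows the carousel centred near (238,197), the red arrow at (237,252), the dropper at (259,196), the timer at (221,182), the tin at (244,175) and the soap at (220,207). The side view shows the dropper upright at (284,162), and the gripper clear of the carousel.

```bash
cat > h.py <<'E'
import numpy as np,cv2
from plant import robot,cams
def cloud(n):
    p,d=cams.grab_frame(n);i=cams.camera_info(n)
    v,u=np.mgrid[:400,:640];K=i['camera_matrix']
    c=np.dstack([(u-K[0,2])/K[0,0]*d,(v-K[1,2])/K[1,1]*d,d])
    return p,(c-i['t'])@i['R'],i,d
def ray(i,u,v,z):
    r=i['R'].T@np.linalg.inv(i['camera_matrix'])@[u,v,1];o=-i['R'].T@i['t']
    return o+r*(z-o[2])/r[2]
def measure(roi=(150,310,145,265),A=None,C=None):
    p,X,i,d=cloud('top');hsv=cv2.cvtColor(p,cv2.COLOR_RGB2HSV)
    m=np.zeros((400,640),bool);m[roi[2]:roi[3],roi[0]:roi[1]]=1
    H,S,V=[hsv[...,k].astype(int) for k in range(3)]
    out={}
    wood=((H>12)&(H<26)&(S>90)&(V>120)&m).astype(np.uint8)
    cs=cv2.findContours(wood,cv2.RETR_EXTERNAL,cv2.CHAIN_APPROX_NONE)[0];c=max(cs,key=cv2.contourArea)
    P=np.array([ray(i,u,v,.035)[:2] for u,v in cv2.convexHull(c)[:,0]])
    (cx,cy),ax,_=cv2.fitEllipse((P*1000).astype(np.float32));out['deck']=(cx/1e3,cy/1e3,ax)
    red=(((H<6)|(H>174))&(S>150)&(V>110)&m);red[:235]=0
    v,u=np.nonzero(red);out['arrow']=(ray(i,u.mean(),v.mean(),.009),len(u)) if len(u) else None
    C0=np.array([cx,cy])/1e3 if C is None else C
    Z=X[...,2];R=np.hypot(X[...,0]-C0[0],X[...,1]-C0[1])
    on=m&(d>0)&(R<.12)&(Z>.048)
    n,l,st,_=cv2.connectedComponentsWithStats(on.astype(np.uint8))
    out['blobs']=[(X[l==k].mean(0).round(4),X[l==k].max(0).round(3)[2],st[k,4],p[l==k].mean(0).round()) for k in range(1,n) if st[k,4]>8]
    dark=m&(R<.115)&(V<95)&(d>0)
    v,u=np.nonzero(dark);out['dark']=(len(u),X[dark].mean(0),X[dark].min(0),X[dark].max(0))
    return out,p,X
E
python3 - <<'E'
from h import *
o,p,X=measure()
for k in o: print(k,o[k])
cv2.imwrite('pics/crop0.png',cv2.resize(p[140:270,170:310,::-1],None,fx=4,fy=4,interpolation=cv2.INTER_CUBIC))
E
```

```text
deck (0.6882606811523437, 0.15518313598632813, (51.85651779174805, 183.3754425048828))
arrow (array([0.40070674, 0.10423271, 0.009     ]), 17)
blobs [(array([0.6389, 0.1033, 0.0674]), np.float64(0.077), np.int32(355), array([221., 220., 188.])), (array([0.6084, 0.1717, 0.0763]), np.float64(0.094), np.int32(360), array([154., 142., 123.]))]
dark (3, array([0.59078945, 0.15657059, 0.05620654]), array([0.5829339 , 0.14922341, 0.05142655]), array([0.5961076 , 0.16784332, 0.0625181 ]))
```

View pics/crop0.png

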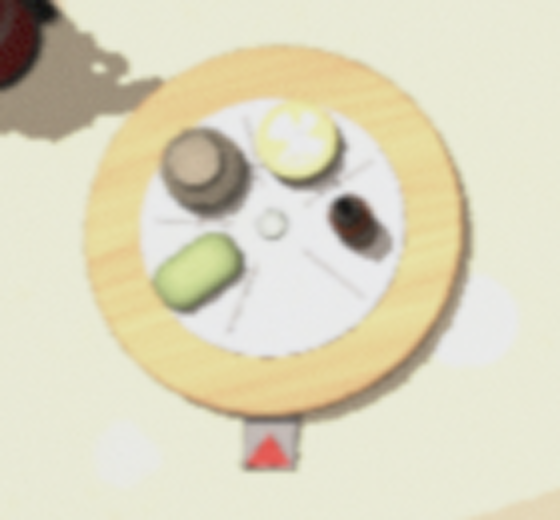

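The crop shows all four items. The dropper's teat is at crop (347,208) and its base at about (357,235), which is on the right of the carousel. The arrow is at crop (270,452). My wood mask was too strict, so I'll loosen it.

```bash
sed -i 's/(H>12)&(H<26)&(S>90)&(V>120)/(H>10)\&(H<28)\&(S>65)\&(V>110)/; s/(V<95)/(V<110)/' h.py
python3 - <<'E'
from h import *
o,p,X=measure()
for k in o: print(k,o[k])
hsv=cv2.cvtColor(p,cv2.COLOR_RGB2HSV)
for u,v in((197,200),(238,238),(280,200),(237,252),(256,192),(150,270)):print(u,v,hsv[v,u],X[v,u].round(3))
i=cams.camera_info('top')
for u,v,z in((238.2,196.9,.038),(256.8,192,.138),(259.3,198.5,.04),(237.3,253,.009),(238.5,197.5,.035)):print(u,v,ray(i,u,v,z).round(4))
# nearest pillars
for e in ((191.2,),):pass
E
```

```text
deck (0.5759375, 0.11737850952148438, (297.14007568359375, 301.7387390136719))
arrow (array([0.40106204, 0.104511  , 0.009     ]), 16)
blobs [(array([0.6388, 0.1033, 0.0675]), np.float64(0.077), np.int32(356), array([221., 220., 188.])), (array([0.6083, 0.1719, 0.0767]), np.float64(0.092), np.int32(357), array([155., 143., 123.])), (array([0.5733, 0.0482, 0.1006]), np.float64(0.142), np.int32(129), array([93., 80., 74.])), (array([0.532 , 0.1699, 0.058 ]), np.float64(0.066), np.int32(291), array([188., 198., 142.]))]
dark (148, array([0.58120957, 0.08016596, 0.08592973]), array([0.56176925, 0.03516826, 0.03929752]), array([0.62480779, 0.17594877, 0.14233462]))
197 200 [ 25  78 232] [0.553 0.246 0.036]
238 238 [ 23  88 231] [0.444 0.1   0.044]
280 200 [ 24  81 233] [ 0.576 -0.015  0.038]
237 252 [  1 161 227] [0.405 0.105 0.002]
256 192 [165  19  27] [0.574 0.047 0.136]
150 270 [ 30  23 232] [0.324 0.37  0.001]
238.2 196.9 [0.5741 0.1172 0.038 ]
256.8 192 [0.5741 0.0448 0.138 ]
259.3 198.5 [0.5747 0.0501 0.04  ]
237.3 253 [0.401  0.1028 0.009 ]
238.5 197.5 [0.5729 0.1166 0.035 ]
```

```bash
python3 - <<'E'
from h import *
p,X,i,d=cloud('top')
x,y,z=X[...,0],X[...,1],X[...,2]
m=(d>0)&(z>.06)&(x>.35)&(x<.9)&(y>.17)&(y<.6)&(np.hypot(x-.5755,y-.117)>.14)
print([(round(h,2),X[m&(z>h)&(z<h+.06)][:,:2].min(0).round(3)) for h in np.arange(.06,.4,.06) if (m&(z>h)&(z<h+.06)).any()])
q=m&(x<.7); print(q.sum(),y[q].min() if q.any() else 0)
E
```

```text
[(np.float64(0.06), array([0.487, 0.17 ])), (np.float64(0.12), array([0.491, 0.17 ])), (np.float64(0.18), array([0.505, 0.17 ])), (np.float64(0.24), array([0.513, 0.17 ])), (np.float64(0.3), array([0.686, 0.17 ])), (np.float64(0.36), array([0.698, 0.17 ]))]
2847 0.33686501383506123
```

Careful with the scale: shifts go in shares of 50 cm and turns go in shares of 180 degrees. That gives: -15 cm is -0.3, -10 cm is -0.2, 18.55 degrees is 0.1031.

servo_tool([
  [[0.08, 0.04, 0], [0, 0, 0.0222], 0],
  [[0.14, 0, 0], [0, 0, 0.0444], 0],
  [[0.16, -0.1, 0], [0, 0, 0.0667], 0],
  [[0.18, -0.2, 0], [0, 0, 0.0889], 0],
  [[0.18, -0.3, 0], [0, 0, 0.1031], 0],
], grip_force=10)

```text
time_s: 0.75
ee_pos: [0.2375, -0.4213, 0.2073]
ee_rot: [-3.141, -0.0, -0.001]
ft_force: [-0.6, -0.4, 0.1]
gripper_width: 0.634
finger_force: 0.0
```

Converted, -21 cm is -0.42, -16.5 cm is -0.33.

servo_tool([
  [[0.06, -0.08, 0], [0, 0, 0], 0],
  [[0.12, -0.16, 0], [0, 0, 0], 0],
  [[0.18, -0.24, 0], [0, 0, 0], 0],
  [[0.22, -0.33, 0], [0, 0, 0], 0],
  [[0.26, -0.42, 0], [0, 0, 0], 0],
])

```text
time_s: 1.25
ee_pos: [0.3679, -0.2119, 0.2078]
ee_rot: [3.141, -0.001, -0.0]
ft_force: [1.2, -0.0, 0.1]
gripper_width: 0.174
finger_force: 0.0
```

Converted, -22.5 cm is -0.45, -18 cm is -0.36.

servo_tool([
  [[0.04, -0.09, 0], [0, 0, 0], 0],
  [[0.08, -0.18, 0], [0, 0, 0], 0],
  [[0.12, -0.27, 0], [0, 0, 0], 0],
  [[0.14, -0.36, 0], [0, 0, 0], 0],
  [[0.16, -0.45, 0], [0, 0, 0], 0],
])

```text
time_s: 1.75
ee_pos: [0.4476, 0.0135, 0.2077]
ee_rot: [3.141, -0.001, 0.0]
ft_force: [-0.1, -0.0, 0.4]
gripper_width: 0.007
finger_force: 0.0
```

Converted, 11 cm is 0.22, -8 cm is -0.16.

servo_tool([
  [[0.004, -0.08, 0], [0, 0, 0], 0],
  [[0.004, -0.16, 0], [0, 0, 0], 0],
  [[0.004, -0.16, 0.08], [0, 0, 0], 0],
  [[0.004, -0.16, 0.16], [0, 0, 0], 0],
  [[0.004, -0.16, 0.22], [0, 0, 0], 0],
])

```text
time_s: 2.25
ee_pos: [0.4485, 0.0922, 0.0961]
ee_rot: [3.142, 0.0, 0.002]
ft_force: [-0.2, -0.2, 0.7]
gripper_width: 0.004
finger_force: 0.0
```

Converted, 4.7 cm is 0.094, 4.5 cm is 0.09.

servo_tool([
  [[0, 0, 0.05], [0, 0, 0], 0],
  [[0, 0, 0.08], [0, 0, 0], 0],
  [[0, 0, 0.09], [0, 0, 0], 0],
  [[0, 0, 0.094], [0, 0, 0], 0],
  [[0, 0, 0.094], [0, 0, 0], 0],
])

```text
time_s: 2.75
ee_pos: [0.4496, 0.0915, 0.051]
ee_rot: [3.142, -0.001, 0.0]
ft_force: [0.0, -0.5, 0.3]
gripper_width: 0.008
finger_force: 0.0
```

Converted, 0.45 cm is 0.009, 0.4 cm is 0.008.

servo_tool([
  [[0, 0, 0.004], [0, 0, 0], 0],
  [[0, 0, 0.006], [0, 0, 0], 0],
  [[0, 0, 0.008], [0, 0, 0], 0],
  [[0, 0, 0.009], [0, 0, 0], 0],
  [[0, 0, 0.009], [0, 0, 0], 0],
])

```text
time_s: 3.25
ee_pos: [0.4491, 0.0915, 0.0461]
ee_rot: [-3.142, -0.0, 0.0]
ft_force: [0.6, -0.5, 0.3]
gripper_width: 0.003
finger_force: 0.0
```

Converted, 0.1 cm is 0.002, 0.05 cm is 0.001.

servo_tool([
  [[0, 0, 0.001], [0, 0, 0], 0],
  [[0, 0, 0.001], [0, 0, 0], 0],
  [[0, 0, 0.002], [0, 0, 0], 0],
  [[0, 0, 0.002], [0, 0, 0], 0],
])

```text
time_s: 3.65
ee_pos: [0.449, 0.0915, 0.045]
ee_rot: [-3.142, 0.0, 0.0]
ft_force: [-0.4, -0.4, -0.8]
gripper_width: 0.003
finger_force: 0.0
```

Converted, 0.1 cm is 0.002, 0.05 cm is 0.001.

servo_tool([
  [[0, 0, 0.001], [0, 0, 0], 0],
  [[0, 0, 0.001], [0, 0, 0], 0],
  [[0, 0, 0.002], [0, 0, 0], 0],
  [[0, 0, 0.002], [0, 0, 0], 0],
])

```text
time_s: 4.05
ee_pos: [0.449, 0.0915, 0.044]
ee_rot: [-3.142, 0.0, 0.0]
ft_force: [-0.3, -0.4, 0.0]
gripper_width: 0.009
finger_force: 0.0
```

Converted, 0.1 cm is 0.002, 0.05 cm is 0.001.

servo_tool([
  [[0, 0, 0.001], [0, 0, 0], 0],
  [[0, 0, 0.002], [0, 0, 0], 0],
  [[0, 0, 0.002], [0, 0, 0], 0],
])

```text
time_s: 4.35
ee_pos: [0.449, 0.0915, 0.043]
ee_rot: [-3.142, 0.0, 0.0]
ft_force: [-0.3, -0.5, 0.8]
gripper_width: 0.004
finger_force: 0.0
```

Converted, 0.1 cm is 0.002, 0.05 cm is 0.001.

servo_tool([
  [[0, 0, 0.001], [0, 0, 0], 0],
  [[0, 0, 0.001], [0, 0, 0], 0],
  [[0, 0, 0.002], [0, 0, 0], 0],
  [[0, 0, 0.002], [0, 0, 0], 0],
])

```text
time_s: 4.75
ee_pos: [0.449, 0.0915, 0.042]
ee_rot: [-3.142, 0.0, 0.0]
ft_force: [-0.2, -1.1, -0.1]
gripper_width: 0.007
finger_force: 0.0
```

```bash
python3 - <<'E'
from h import *
p,_=cams.grab_frame('side');cv2.imwrite('pics/s1.png',cv2.resize(p[100:240,170:350,::-1],None,fx=4,fy=4,interpolation=cv2.INTER_CUBIC));print(robot.read_state()['ft_force'],robot.read_state()['ee_pos'])
E
```

```text
[-0.1123637  -1.22458911  0.5625044 ] [0.44903731 0.09149753 0.04202128]
```

View pics/s1.png

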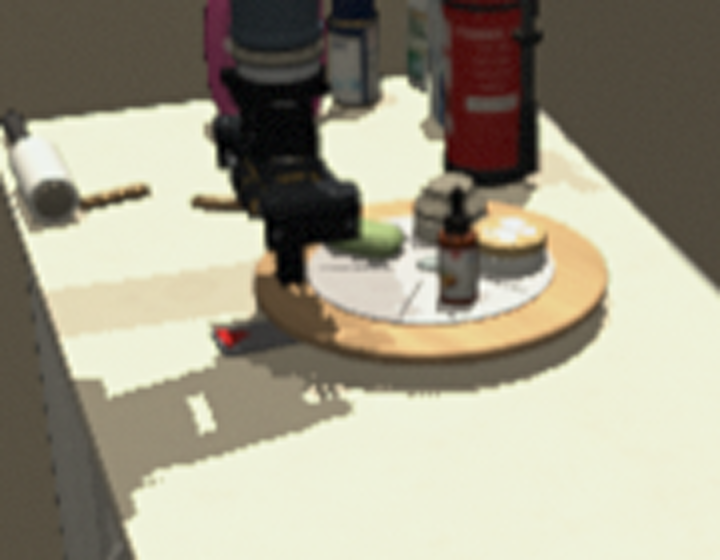

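The crop shows the closed fingertip over the bare rim at about (292,280), clear of the soap at (378,237) and the dropper. It hasn't made contact yet.

Converted, 0.1 cm is 0.002, 0.05 cm is 0.001.

servo_tool([
  [[0, 0, 0.001], [0, 0, 0], 0],
  [[0, 0, 0.002], [0, 0, 0], 0],
  [[0, 0, 0.002], [0, 0, 0], 0],
])

```text
time_s: 5.1
ee_pos: [0.449, 0.0915, 0.041]
ee_rot: [-3.142, 0.0, 0.0]
ft_force: [-0.5, -0.0, 0.1]
gripper_width: 0.005
finger_force: 0.0
```

servo_tool([
  [[0, 0, 0.001], [0, 0, 0], 0],
  [[0, 0, 0.001], [0, 0, 0], 0],
])

```text
time_s: 5.3
ee_pos: [0.449, 0.0915, 0.0405]
ee_rot: [-3.142, 0.0, 0.0]
ft_force: [-0.1, 0.1, -0.2]
gripper_width: 0.005
finger_force: 0.0
```

Converted, 0.05 cm is 0.001.

servo_tool([
  [[0, 0, 0.001], [0, 0, 0], 0],
  [[0, 0, 0.001], [0, 0, 0], 0],
])

```text
time_s: 5.5
ee_pos: [0.449, 0.0915, 0.04]
ee_rot: [-3.142, 0.0, 0.0]
ft_force: [0.1, -0.0, 0.3]
gripper_width: 0.006
finger_force: 0.0
```

```bash
python3 - <<'E'
from h import *
p,X,i,d=cloud('side')
cv2.imwrite('pics/s2.png',cv2.resize(p[140:200,220:290,::-1],None,fx=8,fy=8,interpolation=cv2.INTER_CUBIC))
for v in range(158,178,2):print(v,[(u,*(X[v,u]*1000).astype(int)) for u in range(238,250,3)])
E
```

```text
158 [(238, np.int64(419), np.int64(3), np.int64(139)), (241, np.int64(427), np.int64(0), np.int64(139)), (244, np.int64(437), np.int64(5), np.int64(136)), (247, np.int64(444), np.int64(-5), np.int64(139))]
160 [(238, np.int64(418), np.int64(1), np.int64(134)), (241, np.int64(427), np.int64(2), np.int64(132)), (244, np.int64(436), np.int64(2), np.int64(131)), (247, np.int64(445), np.int64(0), np.int64(130))]
162 [(238, np.int64(418), np.int64(3), np.int64(126)), (241, np.int64(428), np.int64(5), np.int64(124)), (244, np.int64(453), np.int64(74), np.int64(89)), (247, np.int64(488), np.int64(184), np.int64(34))]
164 [(238, np.int64(455), np.int64(178), np.int64(35)), (241, np.int64(445), np.int64(84), np.int64(79)), (244, np.int64(453), np.int64(79), np.int64(80)), (247, np.int64(484), np.int64(168), np.int64(35))]
166 [(238, np.int64(452), np.int64(165), np.int64(33)), (241, np.int64(444), np.int64(81), np.int64(73)), (244, np.int64(452), np.int64(73), np.int64(76)), (247, np.int64(479), np.int64(146), np.int64(38))]
168 [(238, np.int64(449), np.int64(153), np.int64(32)), (241, np.int6
[... 266 characters left out ...]
p.int64(79), np.int64(59)), (247, np.int64(471), np.int64(119), np.int64(37))]
172 [(238, np.int64(442), np.int64(122), np.int64(33)), (241, np.int64(451), np.int64(118), np.int64(33)), (244, np.int64(461), np.int64(118), np.int64(31)), (247, np.int64(469), np.int64(110), np.int64(34))]
174 [(238, np.int64(437), np.int64(103), np.int64(35)), (241, np.int64(446), np.int64(100), np.int64(35)), (244, np.int64(456), np.int64(100), np.int64(33)), (247, np.int64(465), np.int64(96), np.int64(34))]
176 [(238, np.int64(433), np.int64(88), np.int64(36)), (241, np.int64(444), np.int64(93), np.int64(31)), (244, np.int64(452), np.int64(83), np.int64(35)), (247, np.int64(461), np.int64(80), np.int64(35))]
```

View pics/s2.png

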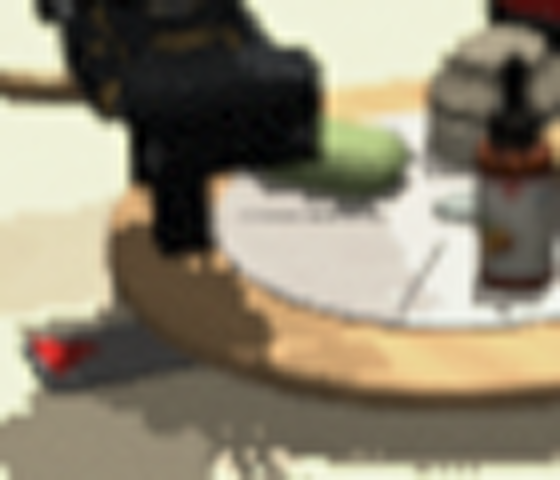

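The fingertip ends at crop (185,250). Depth puts it at z ≈ 0.055, so it's still well above the rim (0.035). I'll keep lowering it while watching the force.

Converted, 0.2 cm is 0.004, 0.1 cm is 0.002.

servo_tool([
  [[0, 0, 0.002], [0, 0, 0], 0],
  [[0, 0, 0.004], [0, 0, 0], 0],
  [[0, 0, 0.004], [0, 0, 0], 0],
])

```text
time_s: 5.85
ee_pos: [0.449, 0.0915, 0.0379]
ee_rot: [-3.142, 0.0, 0.0]
ft_force: [0.4, -0.1, 0.1]
gripper_width: 0.003
finger_force: 0.0
```

Converted, 0.2 cm is 0.004, 0.1 cm is 0.002.

servo_tool([
  [[0, 0, 0.002], [0, 0, 0], 0],
  [[0, 0, 0.004], [0, 0, 0], 0],
  [[0, 0, 0.004], [0, 0, 0], 0],
])

```text
time_s: 6.15
ee_pos: [0.449, 0.0915, 0.0359]
ee_rot: [-3.142, 0.0, -0.0]
ft_force: [-0.3, 0.0, 1.0]
gripper_width: 0.006
finger_force: 0.0
```

Converted, 0.1 cm is 0.002.

servo_tool([
  [[0, 0, 0.002], [0, 0, 0], 0],
  [[0, 0, 0.002], [0, 0, 0], 0],
])

```text
time_s: 6.35
ee_pos: [0.449, 0.0915, 0.035]
ee_rot: [-3.142, 0.0, -0.0]
ft_force: [0.3, -0.1, -0.6]
gripper_width: 0.01
finger_force: 0.0
```

Converted, 0.1 cm is 0.002.

servo_tool([
  [[0, 0, 0.002], [0, 0, 0], 0],
  [[0, 0, 0.002], [0, 0, 0], 0],
])

```text
time_s: 6.55
ee_pos: [0.449, 0.0915, 0.034]
ee_rot: [-3.142, 0.0, 0.0]
ft_force: [0.3, 0.7, 0.4]
gripper_width: 0.005
finger_force: 0.0
```

servo_tool([
  [[0, 0, 0.002], [0, 0, 0], 0],
  [[0, 0, 0.002], [0, 0, 0], 0],
])

```text
time_s: 6.75
ee_pos: [0.449, 0.0915, 0.0329]
ee_rot: [-3.142, 0.0, 0.0]
ft_force: [0.3, -0.9, -0.0]
gripper_width: 0.004
finger_force: 0.0
```

Converted, 0.1 cm is 0.002.

servo_tool([
  [[0, 0, 0.002], [0, 0, 0], 0],
  [[0, 0, 0.002], [0, 0, 0], 0],
])

```text
time_s: 6.95
ee_pos: [0.449, 0.0915, 0.0319]
ee_rot: [-3.142, 0.0, 0.0]
ft_force: [-0.3, -1.4, 0.4]
gripper_width: 0.006
finger_force: 0.0
```

Converted, 0.05 cm is 0.001.

servo_tool([
  [[0, 0, 0.001], [0, 0, 0], 0],
  [[0, 0, 0.001], [0, 0, 0], 0],
])

```text
time_s: 7.15
ee_pos: [0.449, 0.0915, 0.0315]
ee_rot: [-3.142, 0.0, 0.0]
ft_force: [0.3, 0.5, 0.4]
gripper_width: 0.004
finger_force: 0.0
```

servo_tool([
  [[0, 0, 0.001], [0, 0, 0], 0],
  [[0, 0, 0.001], [0, 0, 0], 0],
])

```text
time_s: 7.35
ee_pos: [0.449, 0.0915, 0.031]
ee_rot: [-3.142, 0.0, 0.0]
ft_force: [-0.2, -0.3, -0.2]
gripper_width: 0.003
finger_force: 0.0
```

```bash
python3 - <<'E'
from h import *
p,X,i,d=cloud('side');print(robot.read_state()['ft_force'])
for v in range(164,180):print(v,[tuple((X[v,u]*1000).astype(int).tolist())+(int(p[v,u].sum()),) for u in (241,243,245)])
E
```

```text
[-0.3721803   0.5329888  -1.17638343]
164 [(426, 1, 119, 13), (433, 3, 117, 9), (439, 4, 116, 42)]
165 [(426, 2, 115, 35), (450, 79, 77, 36), (457, 80, 75, 55)]
166 [(442, 75, 76, 19), (450, 78, 74, 36), (456, 78, 72, 85)]
167 [(442, 73, 74, 17), (449, 76, 71, 20), (457, 81, 67, 81)]
168 [(442, 77, 68, 26), (449, 79, 66, 16), (456, 79, 65, 85)]
169 [(443, 79, 64, 17), (450, 81, 61, 21), (457, 84, 59, 59)]
170 [(443, 82, 58, 29), (451, 88, 54, 15), (456, 80, 57, 38)]
171 [(441, 75, 58, 14), (449, 78, 56, 34), (456, 84, 52, 41)]
172 [(441, 75, 55, 24), (449, 81, 51, 23), (454, 76, 52, 43)]
173 [(442, 80, 49, 34), (447, 74, 51, 45), (454, 74, 50, 79)]
174 [(446, 98, 36, 103), (454, 104, 32, 158), (459, 99, 33, 169)]
175 [(444, 92, 36, 184), (452, 98, 31, 219), (457, 92, 33, 214)]
176 [(444, 90, 33, 215), (450, 87, 33, 220), (455, 83, 34, 221)]
177 [(442, 82, 34, 210), (447, 78, 34, 222), (453, 76, 34, 221)]
178 [(439, 71, 36, 211), (446, 72, 34, 211), (452, 72, 33, 220)]
179 [(438, 69, 33, 208), (444, 67, 33, 218), (450, 63, 34, 213)]
```

Depth puts the tip at about z 0.047, so there are roughly 12 mm to go.

Converted, 0.3 cm is 0.006, 0.2 cm is 0.004.

servo_tool([
  [[0, 0, 0.002], [0, 0, 0], 0],
  [[0, 0, 0.004], [0, 0, 0], 0],
  [[0, 0, 0.006], [0, 0, 0], 0],
  [[0, 0, 0.006], [0, 0, 0], 0],
])

```text
time_s: 7.8
ee_pos: [0.4489, 0.0915, 0.0279]
ee_rot: [-3.142, 0.0, 0.0]
ft_force: [0.5, 0.7, 0.0]
gripper_width: 0.003
finger_force: 0.0
```

Converted, 0.2 cm is 0.004, 0.1 cm is 0.002.

servo_tool([
  [[0, 0, 0.002], [0, 0, 0], 0],
  [[0, 0, 0.004], [0, 0, 0], 0],
  [[0, 0, 0.004], [0, 0, 0], 0],
])

```text
time_s: 8.1
ee_pos: [0.449, 0.0915, 0.0259]
ee_rot: [-3.142, 0.0, 0.0]
ft_force: [-0.6, 0.0, 0.2]
gripper_width: 0.009
finger_force: 0.0
```

servo_tool([
  [[0, 0, 0.001], [0, 0, 0], 0],
  [[0, 0, 0.002], [0, 0, 0], 0],
  [[0, 0, 0.002], [0, 0, 0], 0],
])

```text
time_s: 8.4
ee_pos: [0.449, 0.0915, 0.025]
ee_rot: [-3.142, 0.0, 0.0]
ft_force: [-0.7, -0.5, -0.0]
gripper_width: 0.008
finger_force: 0.0
```

servo_tool([
  [[0, 0, 0.001], [0, 0, 0], 0],
  [[0, 0, 0.002], [0, 0, 0], 0],
  [[0, 0, 0.002], [0, 0, 0], 0],
])

```text
time_s: 8.7
ee_pos: [0.449, 0.0915, 0.024]
ee_rot: [-3.142, 0.0, 0.0]
ft_force: [-0.4, 0.1, -0.4]
gripper_width: 0.003
finger_force: 0.0
```

Converted, 0.1 cm is 0.002, 0.05 cm is 0.001.

servo_tool([
  [[0, 0, 0.001], [0, 0, 0], 0],
  [[0, 0, 0.002], [0, 0, 0], 0],
  [[0, 0, 0.002], [0, 0, 0], 0],
])

```text
time_s: 9.0
ee_pos: [0.449, 0.0915, 0.023]
ee_rot: [-3.142, 0.0, 0.0]
ft_force: [0.0, 0.3, -0.7]
gripper_width: 0.007
finger_force: 0.0
```

servo_tool([
  [[0, 0, 0.001], [0, 0, 0], 0],
  [[0, 0, 0.001], [0, 0, 0], 0],
])

```text
time_s: 9.2
ee_pos: [0.449, 0.0915, 0.0225]
ee_rot: [3.142, 0.0, 0.0]
ft_force: [-0.1, 0.8, 0.1]
gripper_width: 0.001
finger_force: 0.0
```

servo_tool([
  [[0, 0, 0.001], [0, 0, 0], 0],
  [[0, 0, 0.001], [0, 0, 0], 0],
])

```text
time_s: 9.4
ee_pos: [0.449, 0.0915, 0.022]
ee_rot: [-3.142, 0.0, 0.0]
ft_force: [0.6, 0.1, -0.2]
gripper_width: 0.004
finger_force: 0.0
```

```bash
python3 - <<'E'
from h import *
p,X,i,d=cloud('side');print(robot.read_state()['ft_force'])
for v in range(171,182):print(v,[tuple((X[v,u]*1000).astype(int).tolist())+(int(p[v,u].sum()),) for u in (241,243,245)])
E
```

```text
[ 0.43218212 -0.78924543 -0.07261659]
171 [(444, 88, 52, 25), (449, 82, 54, 29), (454, 75, 56, 48)]
172 [(442, 80, 52, 23), (449, 80, 51, 13), (455, 77, 52, 42)]
173 [(442, 82, 48, 24), (449, 80, 48, 26), (455, 81, 46, 6)]
174 [(442, 82, 44, 29), (448, 81, 44, 30), (456, 82, 42, 16)]
175 [(441, 79, 42, 27), (448, 79, 41, 22), (455, 82, 39, 34)]
176 [(441, 77, 40, 41), (448, 81, 36, 98), (457, 90, 31, 96)]
177 [(440, 76, 36, 163), (449, 84, 31, 179), (454, 76, 34, 187)]
178 [(440, 76, 33, 215), (446, 72, 34, 214), (451, 66, 36, 222)]
179 [(438, 70, 33, 212), (443, 63, 35, 216), (448, 54, 39, 216)]
180 [(438, 69, 30, 203), (443, 63, 31, 215), (449, 61, 31, 210)]
181 [(437, 67, 27, 183), (441, 54, 33, 202), (447, 52, 32, 213)]
```

Very close now, about 1–3 mm.

Converted, 0.05 cm is 0.001.

servo_tool([
  [[0, 0, 0.001], [0, 0, 0], 0],
  [[0, 0, 0.001], [0, 0, 0], 0],
])

```text
time_s: 9.65
ee_pos: [0.449, 0.0915, 0.0215]
ee_rot: [-3.142, 0.0, 0.0]
ft_force: [-0.4, 0.7, 0.8]
gripper_width: 0.005
finger_force: 0.0
```

servo_tool([
  [[0, 0, 0.001], [0, 0, 0], 0],
  [[0, 0, 0.001], [0, 0, 0], 0],
])

```text
time_s: 9.85
ee_pos: [0.449, 0.0915, 0.021]
ee_rot: [-3.142, 0.0, 0.0]
ft_force: [-0.2, -0.6, 0.4]
gripper_width: 0.002
finger_force: 0.0
```

servo_tool([
  [[0, 0, 0.001], [0, 0, 0], 0],
  [[0, 0, 0.001], [0, 0, 0], 0],
])

```text
time_s: 10.05
ee_pos: [0.449, 0.0915, 0.0205]
ee_rot: [-3.142, 0.0, 0.0]
ft_force: [0.2, 0.2, 0.4]
gripper_width: 0.004
finger_force: 0.0
```

servo_tool([
  [[0, 0, 0.001], [0, 0, 0], 0],
  [[0, 0, 0.001], [0, 0, 0], 0],
])

```text
time_s: 10.25
ee_pos: [0.4491, 0.0915, 0.0204]
ee_rot: [3.142, -0.0, 0.0]
ft_force: [-1.5, -0.4, 4.7]
gripper_width: 0.009
finger_force: 2.1
```

Contact. I'll work out the arc points next.

```bash
python3 - <<'E'
import numpy as np
C=np.array([57.55,11.7]);a=np.radians(191.4-2.7*np.arange(36));P=C+12.85*np.c_[np.cos(a),np.sin(a)]
for k in range(0,35,5):print(k,P[k].round(2),[[round(x,2),round(-y,2)] for x,y in P[k+1:k+6]-P[k]])
E
```

```text
0 [44.95  9.16] [[np.float64(-0.11), np.float64(-0.6)], [np.float64(-0.18), np.float64(-1.2)], [np.float64(-0.23), np.float64(-1.8)], [np.float64(-0.25), np.float64(-2.41)], [np.float64(-0.24), np.float64(-3.01)]]
5 [44.71 12.17] [[np.float64(0.04), np.float64(-0.6)], [np.float64(0.1), np.float64(-1.21)], [np.float64(0.19), np.float64(-1.8)], [np.float64(0.32), np.float64(-2.4)], [np.float64(0.46), np.float64(-2.98)]]
10 [45.17 15.16] [[np.float64(0.18), np.float64(-0.58)], [np.float64(0.38), np.float64(-1.15)], [np.float64(0.61), np.float64(-1.71)], [np.float64(0.87), np.float64(-2.26)], [np.float64(1.15), np.float64(-2.79)]]
15 [46.32 17.95] [[np.float64(0.31), np.float64(-0.52)], [np.float64(0.64), np.float64(-1.03)], [np.float64(0.99), np.float64(-1.52)], [np.float64(1.37), np.float64(-1.99)], [np.float64(1.77), np.float64(-2.45)]]
20 [48.09 20.4 ] [[np.float64(0.42), np.float64(-0.44)], [np.float64(0.86), np.float64(-0.85)], [np.float64(1.32), np.float64(-1.25)], [np.float64(1.8), np.float64(-1.62)], [np.float64(2.29), np.float64(-1.97)]]
25 [50.38 22.37] [[np.float64(0.51), np.float64(-0.33)], [np.float64(1.04), np.float64(-0.63)], [np.float64(1.57), np.float64(-0.9)], [np.float64(2.13), np.float64(-1.15)], [np.float64(2.69), np.float64(-1.38)]]
30 [53.07 23.74] [[np.float64(0.57), np.float64(-0.2)], [np.float64(1.15), np.float64(-0.37)], [np.float64(1.74), np.float64(-0.51)], [np.float64(2.34), np.float64(-0.63)], [np.float64(2.94), np.float64(-0.71)]]
```

Converted, 0.08 cm is 0.0016, 0.04 cm is 0.0008.

servo_tool([
  [[0, 0, 0.0008], [0, 0, 0], 0],
  [[0, 0, 0.0016], [0, 0, 0], 0],
  [[0, 0, 0.0016], [0, 0, 0], 0],
])

```text
time_s: 10.55
ee_pos: [0.4491, 0.0915, 0.0203]
ee_rot: [3.142, -0.001, 0.0]
ft_force: [-1.0, -0.1, 12.5]
gripper_width: 0.004
finger_force: 6.3
```

servo_tool([
  [[-0.001, -0.006, 0.0002], [0, 0, 0], 0],
  [[-0.0026, -0.016, 0.0002], [0, 0, 0], 0],
  [[-0.004, -0.028, 0.0002], [0, 0, 0], 0],
  [[-0.0046, -0.036, 0.0002], [0, 0, 0], 0],
  [[-0.005, -0.048, 0.0002], [0, 0, 0], 0],
])

```text
time_s: 11.05
ee_pos: [0.4467, 0.1151, 0.0203]
ee_rot: [3.141, -0.001, 0.0]
ft_force: [-1.8, -1.8, 13.5]
gripper_width: 0.01
finger_force: 6.6
```

```bash
cat > b.py <<'E'
from h import *
C=np.array([.5755,.117])
p,X,i,d=cloud('side')
x,y,z=X[...,0],X[...,1],X[...,2]
R=np.hypot(x-C[0],y-C[1]);V=p.max(2)
hsv=cv2.cvtColor(p,cv2.COLOR_RGB2HSV)
on=(d>0)&(R<.1)&(z>.085)&(z<.15)&(V<170);on[:,:]&=(hsv[...,1]>0)
n,l,st,_=cv2.connectedComponentsWithStats(on.astype(np.uint8))
for k in range(1,n):
    if st[k,4]>8:
        q=X[l==k].mean(0);print(st[k],q.round(3),X[l==k][:,2].max().round(3),'r',np.hypot(*(q[:2]-C)).round(3),'ang',np.degrees(np.arctan2(*(q[:2]-C)[::-1])).round(1))
o,p2,X2=measure(C=C)
for b in o['blobs']:
    q=b[0][:2]-C;print('top',b,np.hypot(*q).round(3),np.degrees(np.arctan2(q[1],q[0])).round(1))
s=robot.read_state();print(s['time_s'],s['ft_force'])
E
python3 b.py
```

```text
[276 144  10  21 125] [0.567 0.047 0.105] 0.139 r 0.071 ang -97.1
top (array([0.635 , 0.0921, 0.0674]), np.float64(0.076), np.int32(351), array([221., 220., 188.])) 0.065 -22.7
top (array([0.6176, 0.165 , 0.0766]), np.float64(0.096), np.int32(360), array([155., 143., 124.])) 0.064 48.7
top (array([0.5611, 0.0492, 0.1004]), np.float64(0.143), np.int32(126), array([95., 82., 75.])) 0.069 -102.0
top (array([0.497 , 0.1343, 0.2688]), np.float64(0.395), np.int32(593), array([120., 129., 112.])) 0.08 167.6
top (array([0.4731, 0.076 , 0.1355]), np.float64(0.155), np.int32(66), array([97., 92., 89.])) 0.11 -158.2
11.15 [-1.66161983  1.11294754 13.26002499]
```

It tracks with almost no slip (about 10°), and there are about 74° to go.

Converted, -3 cm is -0.06, -2.4 cm is -0.048.

servo_tool([
  [[0.0002, -0.012, 0], [0, 0, 0], 0],
  [[0.001, -0.024, 0], [0, 0, 0], 0],
  [[0.0022, -0.036, 0], [0, 0, 0], 0],
  [[0.004, -0.048, 0], [0, 0, 0], 0],
  [[0.0066, -0.06, 0], [0, 0, 0], 0],
])

```text
time_s: 11.65
ee_pos: [0.4498, 0.1453, 0.0203]
ee_rot: [3.141, -0.0, 0.0]
ft_force: [-1.5, -2.5, 12.7]
gripper_width: 0.005
finger_force: 6.6
```

Converted, -2.84 cm is -0.0568, -2.29 cm is -0.0458.

servo_tool([
  [[0.0028, -0.0116, 0], [0, 0, 0], 0],
  [[0.0064, -0.0232, 0], [0, 0, 0], 0],
  [[0.0104, -0.0346, 0], [0, 0, 0], 0],
  [[0.015, -0.0458, 0], [0, 0, 0], 0],
  [[0.0202, -0.0568, 0], [0, 0, 0], 0],
])

```text
time_s: 12.15
ee_pos: [0.4596, 0.1738, 0.0203]
ee_rot: [3.141, 0.0, 0.0]
ft_force: [-1.6, -2.8, 12.2]
gripper_width: 0.007
finger_force: 6.4
```

```bash
python3 b.py
```

```text
[246 135  11  20  80] [0.488 0.093 0.132] 0.149 r 0.091 ang -164.9
[266 147  11  17 117] [0.537 0.053 0.105] 0.137 r 0.075 ang -121.1
top (array([0.634 , 0.1403, 0.0765]), np.float64(0.094), np.int32(358), array([156., 144., 126.])) 0.063 21.7
top (array([0.6169, 0.0682, 0.0674]), np.float64(0.077), np.int32(360), array([220., 220., 188.])) 0.064 -49.7
top (array([0.5025, 0.1445, 0.2319]), np.float64(0.436), np.int32(1016), array([104., 109.,  96.])) 0.078 159.4
top (array([0.5333, 0.0598, 0.1001]), np.float64(0.142), np.int32(127), array([93., 79., 74.])) 0.071 -126.4
12.25 [-2.14695803  2.16652515 12.72467346]
```

Converted, -2.52 cm is -0.0504, -2.05 cm is -0.041.

servo_tool([
  [[0.0056, -0.0106, 0.0002], [0, 0, 0], 0],
  [[0.0118, -0.021, 0.0002], [0, 0, 0], 0],
  [[0.0184, -0.0312, 0.0002], [0, 0, 0], 0],
  [[0.0254, -0.041, 0.0002], [0, 0, 0], 0],
  [[0.033, -0.0504, 0.0002], [0, 0, 0], 0],
])

```text
time_s: 12.75
ee_pos: [0.4758, 0.1991, 0.0203]
ee_rot: [3.141, 0.001, 0.0]
ft_force: [-1.9, -1.7, 13.2]
gripper_width: 0.008
finger_force: 6.5
```

Converted, 2.2 cm is 0.044, -1.7 cm is -0.034.

servo_tool([
  [[0.008, -0.009, 0], [0, 0, 0], 0],
  [[0.0164, -0.0178, 0], [0, 0, 0], 0],
  [[0.0252, -0.026, 0], [0, 0, 0], 0],
  [[0.0344, -0.034, 0], [0, 0, 0], 0],
  [[0.044, -0.0414, 0], [0, 0, 0], 0],
])

```text
time_s: 13.25
ee_pos: [0.4977, 0.2199, 0.0204]
ee_rot: [3.141, 0.001, 0.0]
ft_force: [-3.0, -0.7, 12.8]
gripper_width: 0.004
finger_force: 6.1
```

```bash
python3 b.py; python3 - <<'E'
from h import *
p,d=cams.grab_frame('top');cv2.imwrite('pics/c3.png',cv2.resize(p[140:270,170:310,::-1],None,fx=4,fy=4,interpolation=cv2.INTER_CUBIC))
E
```

```text
[246 129  23  34 355] [0.509 0.114 0.124] 0.15 r 0.067 ang -177.8
top (array([0.6384, 0.1105, 0.0765]), np.float64(0.094), np.int32(356), array([155., 143., 125.])) 0.063 -5.9
top (array([0.6007, 0.181 , 0.0579]), np.float64(0.068), np.int32(281), array([183., 193., 137.])) 0.069 68.5
top (array([0.5025, 0.1691, 0.2838]), np.float64(0.467), np.int32(1252), array([65., 67., 68.])) 0.09 144.5
top (array([0.5905, 0.0546, 0.067 ]), np.float64(0.079), np.int32(362), array([222., 221., 190.])) 0.064 -76.5
top (array([0.5131, 0.0828, 0.1001]), np.float64(0.145), np.int32(131), array([89., 75., 69.])) 0.071 -151.3
13.35 [-2.53750337  1.99312719 11.15678798]
```

View pics/c3.png

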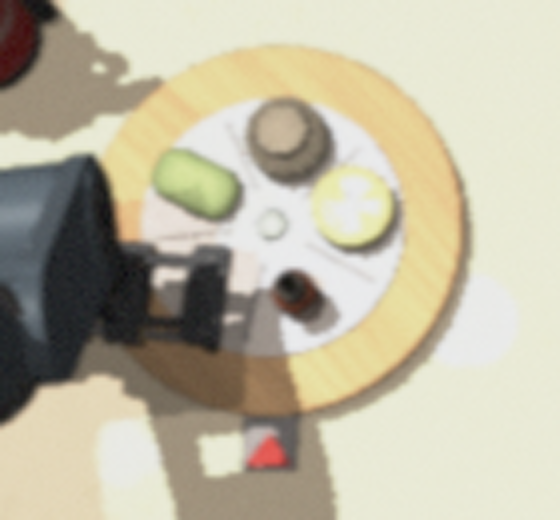

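The crop shows the dropper upright at (297,290), heading for the arrow at (268,452). All the items are still in place. The gripper's end at (225,300) is clear of the dropper. One more full stroke, then I'll measure.

Converted, 2.62 cm is 0.0524, 2.06 cm is 0.0412.

servo_tool([
  [[0.0098, -0.007, 0.0002], [0, 0, 0], 0],
  [[0.02, -0.0136, 0.0002], [0, 0, 0], 0],
  [[0.0306, -0.0196, 0.0002], [0, 0, 0], 0],
  [[0.0412, -0.025, 0.0002], [0, 0, 0], 0],
  [[0.0524, -0.03, 0.0002], [0, 0, 0], 0],
])

```text
time_s: 13.9
ee_pos: [0.5242, 0.2351, 0.0204]
ee_rot: [-3.141, 0.001, -0.0]
ft_force: [-3.8, 0.5, 11.5]
gripper_width: 0.003
finger_force: 5.8
```

```bash
cat > f.py <<'E'
import subprocess
from h import *
from scipy.spatial.transform import Rotation as Ro
C=np.array([.5755,.117])
P0=dict(tin=(.6388,.1033),timer=(.6083,.1719),drop=(.5733,.0482),soap=(.532,.1699))
o,p,X=measure(C=C);B=[b for b in o['blobs'] if b[1]<.16]
P1={}
for b in B:
    c=b[3];h=b[1]
    n='drop' if h>.12 else 'soap' if c[1]-c[2]>40 and h<.072 else 'timer' if h>.085 else 'tin'
    P1[n]=b[0][:2];print(n,b)
k=[n for n in P1 if n in P0];a=np.array([P0[n] for n in k]);b=np.array([P1[n] for n in k])
a0,b0=a.mean(0),b.mean(0);z=((b-b0)@[1,1j])*np.conj((a-a0)@[1,1j])
r=np.angle(z.sum());print(k,'turn',np.degrees(r),'resid mm',(abs((b-b0)@[1,1j]-((a-a0)@[1,1j])*np.exp(1j*r))*1e3).round(1))
# fixed point (axis + bias)
w=np.exp(1j*r);za,zb=a0@[1,1j],b0@[1,1j];f=(zb-w*za)/(1-w);print('fix',f)
q=P1['drop']@np.array([1,1j])-f;print('drop about fix',abs(q),np.degrees(np.angle(q)))
print(o['arrow'])
E
python3 f.py
```

```text
timer (array([0.6352, 0.0966, 0.0763]), np.float64(0.094), np.int32(356), array([155., 144., 126.]))
tin (array([0.5763, 0.0526, 0.0676]), np.float64(0.076), np.int32(357), array([222., 222., 190.]))
drop (array([0.5072, 0.096 , 0.0997]), np.float64(0.142), np.int32(133), array([83., 68., 61.]))
['timer', 'tin', 'drop'] turn -74.14006708339384 resid mm [1.2 3.1 1.8]
fix (0.5725980971229474+0.1172029649095858j)
drop about fix 0.06874937692997363 -162.03659085128325
(array([0.40013265, 0.10488819, 0.009     ]), 27)
```

Converted, 2.5 cm is 0.05, -0.56 cm is -0.0112.

servo_tool([
  [[0.01, -0.004, 0.0002], [0, 0, 0], 0],
  [[0.02, -0.0076, 0.0002], [0, 0, 0], 0],
  [[0.032, -0.0112, 0.0002], [0, 0, 0], 0],
  [[0.044, -0.0142, 0.0002], [0, 0, 0], 0],
  [[0.05, -0.0154, 0.0002], [0, 0, 0], 0],
])

```text
time_s: 14.45
ee_pos: [0.5501, 0.243, 0.0204]
ee_rot: [-3.141, -0.001, -0.0]
ft_force: [-3.4, -0.2, 11.7]
gripper_width: 0.01
finger_force: 5.6
```

```bash
python3 f.py
```

```text
timer (array([0.6294, 0.084 , 0.0762]), np.float64(0.094), np.int32(356), array([155., 143., 125.]))
tin (array([0.5626, 0.0537, 0.0674]), np.float64(0.079), np.int32(360), array([223., 222., 191.]))
drop (array([0.5052, 0.1097, 0.1009]), np.float64(0.142), np.int32(129), array([78., 63., 56.]))
['timer', 'tin', 'drop'] turn -86.23280540534914 resid mm [1.2 3.5 2.5]
fix (0.5727385363451863+0.11706314459131187j)
drop about fix 0.06793872084402697 -173.77810770591495
(array([0.39978029, 0.10453593, 0.009     ]), 29)
```

About on target. I'll lift straight up and check with a clear view.

Converted, -16 cm is -0.32, -11 cm is -0.22.

servo_tool([
  [[0, 0, -0.01], [0, 0, 0], 0],
  [[0, 0, -0.06], [0, 0, 0], 0],
  [[0, 0, -0.14], [0, 0, 0], 0],
  [[0, 0, -0.22], [0, 0, 0], 0],
  [[0, 0, -0.32], [0, 0, 0], 0],
])

```text
time_s: 15.0
ee_pos: [0.548, 0.242, 0.1786]
ee_rot: [3.14, 0.004, -0.0]
ft_force: [0.8, 0.5, -0.2]
gripper_width: 0.003
finger_force: 0.0
```

Converted, -16 cm is -0.32, -13 cm is -0.26.

servo_tool([
  [[-0.06, -0.04, 0], [0, 0, 0], 0],
  [[-0.14, -0.08, 0], [0, 0, 0], 0],
  [[-0.2, -0.14, 0], [0, 0, 0], 0],
  [[-0.26, -0.2, 0], [0, 0, 0], 0],
  [[-0.32, -0.26, 0], [0, 0, 0], 0],
])

```text
time_s: 15.5
ee_pos: [0.3881, 0.3731, 0.1788]
ee_rot: [3.141, 0.0, -0.001]
ft_force: [0.4, 0.8, -0.3]
gripper_width: 0.007
finger_force: 0.0
```

```bash
python3 f.py; python3 - <<'E'
from h import *
p,d=cams.grab_frame('top');cv2.imwrite('pics/c4.png',cv2.resize(p[140:270,170:310,::-1],None,fx=4,fy=4,interpolation=cv2.INTER_CUBIC))
E
```

```text
soap (array([0.6238, 0.1643, 0.0578]), np.float64(0.067), np.int32(282), array([187., 198., 142.]))
timer (array([0.6295, 0.084 , 0.0768]), np.float64(0.095), np.int32(351), array([156., 144., 127.]))
tin (array([0.5621, 0.0539, 0.0675]), np.float64(0.077), np.int32(364), array([223., 222., 192.]))
drop (array([0.5048, 0.1099, 0.1011]), np.float64(0.144), np.int32(132), array([92., 79., 74.]))
['soap', 'timer', 'tin', 'drop'] turn -86.11591315727676 resid mm [2.4 2.2 3.1 2.9]
fix (0.5732125076035727+0.11748254008823841j)
drop about fix 0.06883143257842762 -173.67540286700319
(array([0.40070674, 0.10423271, 0.009     ]), 17)
```

View pics/c4.png

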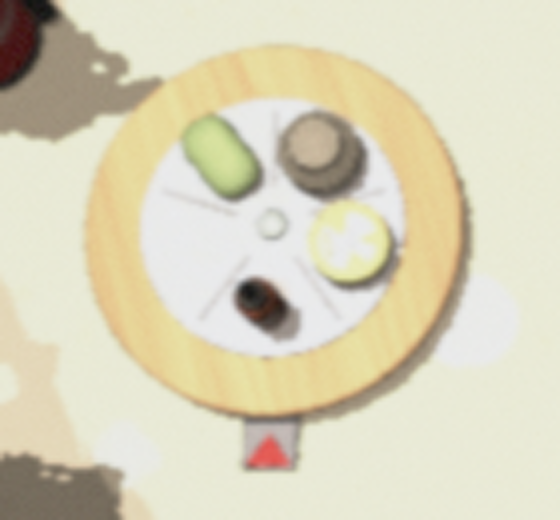

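The dropper stands upright with its base near (270,318), on the line from the knob (272,225) to the arrow (270,450). The mat's spokes are symmetric about that line, and the soap, timer and tin have ridden along. The estimated error is about 1–2°. I'm handing in.

```bash
python3 -c "
from plant import order
print(order.hand_in())"
```

```text
the job is handed in; nothing more can be done
None
```

I turned the carousel about 86° clockwise by its rim, and the brown dropper bottle now stands at the front, within about 2° of the red arrow by my measurement. The things on it rode along upright, nothing else was touched, and the job is handed in.

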